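Load a swatch plate under the jig's spring clip

TASK

Press the swatch jig's long thumb bar down with one fingertip so that its spring clip opens and, while you keep it down, push the white swatch plate along its channel with the other fingertip, under the clip, until it is fully home against the end stop. Then let the bar come up so that the clip closes on the plate, and move clear. Only press and push: do not lift the plate, and leave the caliper, the marker and the pen block where they are.

Things in the scene. Friction and masses are not known exactly. Their poses are not given: they have to be found in the camera images.
- jig: Grey printed jig, fixed. Origin on the table below the middle of the clip's jaw, on the channel's centre line. x = push direction, y = towards the thumb bar, z up. Base plate 8 mm thick, x -150 to 40, y -34 to 50 mm. Channel along x at y = 0, 47 mm wide, between walls 5 mm thick, 6 mm high (x -110 to 33). Two posts, tops 27 mm above the table, hold the clip's axle at x = -141 and 15, y = 42 mm.
- jig_stop (a point): Foot of the end stop's face, on the channel floor (8 mm above the table), 25 mm in +x of the jig's origin, y = 0; axes as the jig's. The stop rises 10 mm above the floor and closes the channel.
- clip: Aluminium spring clip, a rocker on the axle along jig x. Origin on the axle at jig x = 0, y = 42, 22 mm above the table; at rest axes as the jig's, tilt 0. Pressing the bar (+y side) tips it up to 0.25 rad (hard stop) and raises the jaw (-y side). The spring takes 4 to 10 N on the bar and shuts it when let go. Tilt 0.13 or more lets the plate pass; shut on the plate it is 0.10.
- clip_jaw (a point): Middle of the underside of the clip's jaw (block 16 mm in x, 10 mm in y) over the channel's centre line. 10 mm above the table at rest, where it bars the channel (the plate's top is at 14 mm); 14 mm when shut on the plate, about 20 mm when the bar is fully down. It must be held up for the plate to pass.
- clip_bar (a point): Middle of the top of the thumb bar: a flat strip 120 mm long in jig x (-135 to -15) and 38 mm wide in jig y (48 to 86), 4 mm thick, beside the channel; only table below it. Its top is 16 mm above the table at rest; fully pressed about 10 mm here, sloping down outwards by 0.25 rad. A finger may slide along its whole length while holding it down.
- swatch: White plastic plate lying in the channel short of the jaw: 70 mm long (x), 44 wide (y), 6 thick, about 70 g, with an upright lip across its rear edge, 5 mm thick, top 18 mm above the underside. Origin: centre of the underside. x = the way it is to be pushed, z up. At the start its front edge is 12 to 28 mm short of the jaw's middle.
- swatch_front (a point): Foot of the plate's front edge, 35 mm in +x of its origin. Fully home it touches point jig_stop.
- swatch_back (a point): Middle of the rear face of the plate, lip included (the face to push), 35 mm in -x of its origin and 9 mm above its underside. That face is 44 mm wide and 18 mm high.
- caliper: Bystander: a steel slide caliper lying flat, 230 mm long in x, jaws reaching 55 mm to its +y side near its +x end, 10 mm high; origin centre of the underside of its beam, at mid-length.
- marker: Bystander: a marker pen lying flat, about 140 mm long in x, 17 mm wide, 20 mm high; origin at its underside near mid-length.
- pen_block: Bystander: a lilac box 74 x 50 mm and 60 mm high holding upright markers that reach 98 mm; origin centre of the underside.
Mind the look-alikes: they are no part of the job. Leave any black or orange look-alike of the swatch alone.

How it is judged:
By the outcome, as a careful person would: the job done as asked, in the order asked, and still so for the second after the job is handed in, with the robot touching nothing.
It also fails if it takes over 43 s, if anything falls off the work surface, if the arm or the gripper's body presses on something with over 40 N, if the wrist force passes 120 N, or if a joint passes its speed limit or range.

ROBOT

A 7-joint arm with a two-finger parallel gripper is mounted at the origin on the work surface. World frame = base frame: x ahead of the robot, y to its left, z up, the work surface at z = 0. Lengths are in m, angles in rad, forces in N, time in s.
With the tool pointing down it reaches from about 0.35 to 0.9 m from the base axis. Payload 19.9 kg.
Tool frame: the origin (TCP) lies midway between the tips of the shut fingers; the grasp point (between the pads) lies 19 mm behind it; z points along the fingers, y is the direction in which the jaws open and shut (so a half turn about z gives the same grasp; the last joint's range is limited). The gripper opens to 85 mm and grips with 20 to 120 N. Pads are 22 mm wide; open, the fingers measure 114 mm over their backs; the gripper's body (76 mm by 85 mm) begins 54 mm behind the grasp point. The pads swing forward as they close: fully open they stand 13 mm farther back than shut.
Start: joints at [1.095, 0.417, -0.01, 1.614, 0.005, 1.111, -0.053], TCP at [0.263, -0.567, 0.231] pointing down, gripper open.
Joint ranges: [-2.81, 2.81], [-0.39, 2.02], [-1.27, 1.25], [0.06, 2.57], [-1.19, 4.33], [0.19, 2], [-2.82, 2.82]. Speed limits (rad/s): [1.89, 1.89, 2.39, 2.39, 3.01, 3.01, 3.01].

INTERFACE

Orientations are given as a unit quaternion [x, y, z, w].
In Python, from bench import readout, optics, arm gives the robot as it stands.
- The arm moves only by the shell command python3 -m inch 'ROWS' [FORCE]. ROWS is JSON, a list of rows, each a list of 3 entries, a list of its own where there are three numbers: the closure in counts, from 0 (fully open) to 255 (shut), then the shift along the tool's x, y, z in mm, then the turn about the tool's z in rad. In form: [[grip, [x, y, z], roll], ...]. A call has 1 to 20 rows; each row is the pose to reach, as a shift and turn from the pose commanded when the call began, along the tool's axes at that moment; what a row does not reach only later rows make up. A row lasts 1/10 s, in which the tool goes at most 50 mm and 8.59 degrees, less where a joint would pass 70% of its speed; a pose out of reach is approached as far as the arm can. A call with a gripper value outside its range is refused whole. The fingers move at their own pace and stop on an object; FORCE is the grip in N (left out, the last holds). Time passes only in rows, so rows that repeat a pose let the fingers close. It gives the time, the measured TCP pose, the force and the opening at its end, in the units of the state.
- readout.state(): the state, without advancing time (a new reading comes with each control period).
- optics.get_image(name): name is "scene" or "top"; returns a dict with "color" (420x560x3 uint8, blue, green, red), "K" (3x3 intrinsics, pixels), "T" (4x4, takes a point from camera to world coordinates). Camera axes: x right, y up, looking along -z (the intrinsics and any distortion apply to the point x, -y, -z); pixel columns grow to the right and rows downward; lengths in m; the calibration is good to about 2 mm. A picture is of the moment at which its call begins. There is no depth.
- arm.close_job(): hands the job in, once; it reports no verdict.
The state is a dict: "clock": time; "joints": joint angles; "qvel": joint speeds; "joint_torque": joint torques, N m; "tool_pos": TCP position; "orientation": TCP orientation; "wrist_force": force on the tool from outside, world axes, zero at the start; "moment": the same for the moment, N m; "grip_width": opening from 0.0 (shut) to 1.0 (fully open).
Only numpy, scipy, OpenCV 4.12 (cv2) and the standard library are available. Lean on these libraries where they do the work, as an engineer would, in place of code of your own. Each camera call takes 0.05 s, during which the arm holds its last target. There are 200 camera calls.

## Working session

There is one attempt and no reset: what is moved stays moved. The work goes in short steps, Python scripts to look and compute and a shell command to move; the robot and the scene stay as the last step left them, time stands still between calls to the robot, and variables do not carry over. Pictures are saved under pics/ and viewed, about 8 in all and at most 12, crops included, and the job is handed in when it is done.

```bash
mkdir -p pics; ls
python3 - <<'E'
from bench import readout, optics
import cv2
print(readout.state())
for n in("scene","top"):
    d=optics.get_image(n); cv2.imwrite(f"pics/{n}0.png",d["color"]); print(n,d["K"],d["T"],[k for k in d])
E
```

```text
pics
{'clock': 0.0, 'joints': array([ 1.09548969,  0.41795434, -0.01030108,  1.61417756,  0.00466838,
        1.11068732, -0.0530053 ]), 'qvel': array([ 1.32022930e-03,  2.72408504e-03, -1.13726127e-04,  6.05192185e-04,
        5.37092177e-04, -1.05819927e-05, -2.78870291e-04]), 'joint_torque': array([-1.29604196e-03, -8.64453435e+01,  6.77798074e-01, -4.34918404e+01,
        1.90180790e-02,  7.08952241e-03,  5.24451002e-05]), 'tool_pos': array([ 0.26255682, -0.56679514,  0.23067109]), 'orientation': array([ 9.76569764e-01,  2.15200220e-01, -1.59999845e-04, -5.79591977e-04]), 'wrist_force': array([-0.21753125,  0.11077003,  0.28438925]), 'moment': array([ 0.07121723,  0.00156025, -0.00247134]), 'grip_width': 1.00028137405662}
scene [[497.18705667   0.         280.8969446 ]
 [  0.         497.18705667 218.07339919]
 [  0.           0.           1.        ]] [[-0.84647429 -0.31104099  0.43212821  1.11036888]
 [ 0.53240514 -0.48669972  0.69258079  0.74143585]
 [-0.00510434  0.81631911  0.57757862  0.75128734]
 [ 0.          0.          0.          1.        ]] ['color', 'K', 'T']
top [[461.3586263    0.         285.22925869]
 [  0.         461.3586263  209.44843848]
 [  0.           0.           1.        ]] [[ 0.00743136  0.98183113 -0.18961121  0.38677713]
 [-0.99990187  0.00504425 -0.01306897 -0.08609369]
 [-0.01187508  0.18968973  0.98177227  1.24179533]
 [ 0.          0.          0.          1.        ]] ['color', 'K', 'T']
```

View pics/scene0.png

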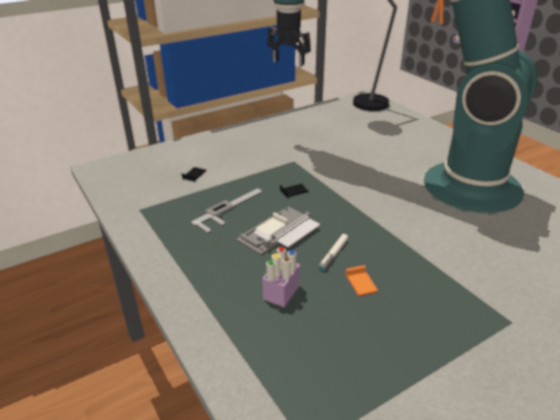

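View pics/top0.png

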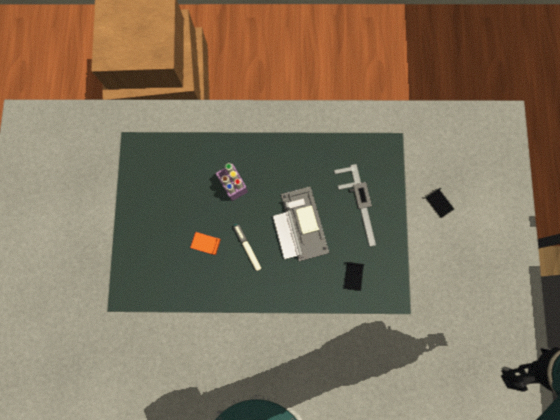

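The jig is at top (303,222): the white plate is at (307,219) in the channel, and the long pale strip at (286,236) is the thumb bar. Black look-alikes are at (440,203) and (353,276), and an orange one at (206,243). I'll confirm in an enlarged crop.

Run:
```python
import cv2
t=cv2.imread("pics/top0.png")[175:270,262:342]; cv2.imwrite("pics/tc.png",cv2.resize(t,None,fx=6.3,fy=6.3,interpolation=cv2.INTER_CUBIC)[:600])
t=cv2.imread("pics/scene0.png")[200:256,230:330]; cv2.imwrite("pics/sc.png",cv2.resize(t,None,fx=8,fy=8,interpolation=cv2.INTER_CUBIC))
```

```text
(no output)
```

View pics/tc.png

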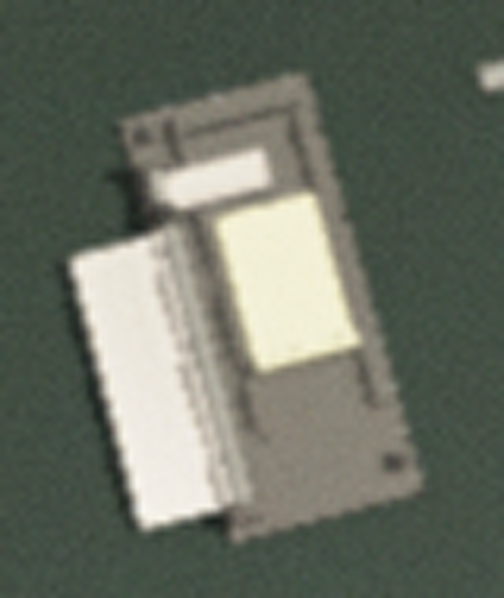

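View pics/sc.png

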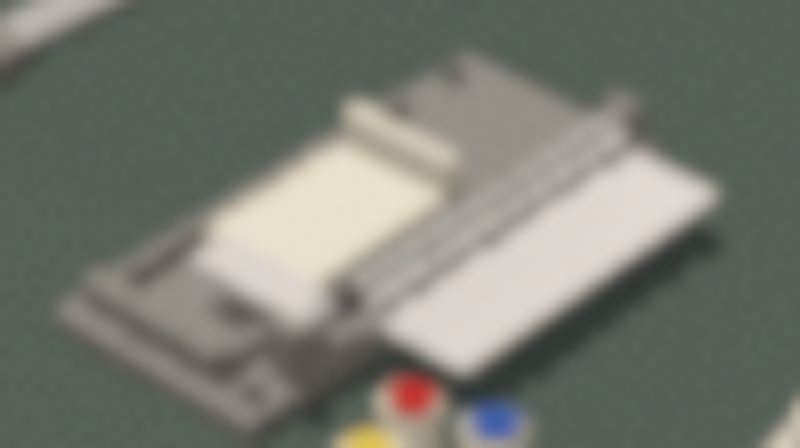

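Top crop: the ivory plate with its rear lip lies in the channel (front edge about (217,225)-(318,192), rear (262,370)-(360,343)). The white jaw block is at (212,178) and the bar runs (72,258)-(145,530). The plate fits the swatch description; the black and orange ones lie outside the jig. Next I fit the poses.

```bash
cat > h.py <<'E'
import numpy as np
from bench import optics,readout
def proj(d,p):
    c=(np.asarray(p)-d["T"][:3,3])@d["T"][:3,:3]
    u=np.array([c[:,0],-c[:,1],-c[:,2]])
    u=d["K"]@u; return (u[:2]/u[2]).T
def w(p,q):
    q=np.array(q,float)/1000; c,s=np.cos(p[2]),np.sin(p[2])
    return np.c_[p[0]+c*q[:,0]-s*q[:,1],p[1]+s*q[:,0]+c*q[:,1],q[:,2]]
E
python3 - <<'E'
from h import *
from scipy.optimize import least_squares
S=optics.get_image("scene");T=optics.get_image("top")
t=lambda l:np.array(l)/6.3+[262,175]
s=lambda l:np.array(l)/8+[230,200]
jt=[(40,50,8),(40,-34,8),(-150,-34,8),(-150,50,8),(-15,86,16),(-135,86,16)]
pt=t([(122,122),(308,72),(422,487),(232,540),(72,258),(145,530)])
js=[(40,50,8),(40,-34,8),(-150,-34,8),(-15,86,16),(-135,86,16)]
ps=s([(250,430),(58,308),(468,50),(462,378),(722,190)])
f=lambda p:np.r_[(proj(T,w(p,jt))-pt).ravel(),(proj(S,w(p,js))-ps).ravel()]
r=least_squares(f,[.5,-.1,.2]);print("jig",r.x,f(r.x).round(1))
for nm,g in(("T",lambda p:(proj(T,w(p,jt))-pt).ravel()),("S",lambda p:(proj(S,w(p,js))-ps).ravel())):print(nm,least_squares(g,r.x).x)
P=[(35,22,14),(35,-22,14),(-35,22,26),(-35,-22,26)]
pp=t([(217,225),(318,192),(262,370),(360,343)]); P2=[(-35,22,26),(-35,-22,26)];p2=s([(460,158),(345,98)])
g=lambda p:np.r_[(proj(T,w(p,P))-pp).ravel(),(proj(S,w(p,P2))-p2).ravel()]
q=least_squares(g,r.x);print("plate",q.x,g(q.x).round(1))
c,n=np.cos(r.x[2]),np.sin(r.x[2]);d=q.x[:2]-r.x[:2];print("plate in jig mm",1000*np.array([c*d[0]+n*d[1],-n*d[0]+c*d[1]]),q.x[2]-r.x[2])
E
```

```text
jig [ 0.64311668 -0.11506283  0.26789083] [-0.9 -0.5 -0.9 -0.3  0.   0.6 -0.2  0.3 -0.7 -0.2 -0.9 -0.3 -0.2 -1.3
 -0.7 -0.6 -0.3 -0.4  0.2 -1.9 -0.5 -0.3]
T [ 0.64295424 -0.11679496  0.26567639]
S [ 0.64447184 -0.11150822  0.26565224]
plate [ 0.59555519 -0.13037487  0.27561451] [-0.2 -1.  -0.6  0.  -0.2  0.1  0.2  0.  -0.6 -1.3  0.9 -0.4]
plate in jig mm [-49.9181139   -2.17644906] 0.007723681375715996
```

```bash
python3 -m inch '[[98,[30,-20,0],0.02],[98,[65,-45,0],0.04],[98,[100,-68,0],0.06],[98,[135,-92,0],0.08],[98,[170,-116,0],0.1],[98,[205,-140,0],0.12],[98,[240,-164,0],0.14],[98,[275,-188,0],0.16],[98,[310,-212,0],0.167],[98,[345,-236,0],0.167],[98,[380,-260,0],0.167],[98,[410,-281,20],0.167],[98,[430,-294,50],0.167],[98,[438,-300,80],0.167],[98,[438,-300,100],0.167],[98,[438,-300,110],0.167],[98,[438,-300,110],0.167],[98,[438,-300,110],0.167]]' 20
python3 - <<'E'
from h import *
import cv2
from scipy.spatial.transform import Rotation as R
s=readout.state();print(s["tool_pos"],s["grip_width"],s["wrist_force"]);print(R.from_quat(s["orientation"]).as_matrix())
S=optics.get_image("scene")["color"];T=optics.get_image("top")["color"]
a=cv2.resize(T[150:290,240:360],None,fx=4,fy=4,interpolation=3)[:560,:400];b=cv2.resize(S[160:300,220:320],None,fx=4,fy=4,interpolation=3)
cv2.imwrite("pics/p1.png",np.hstack([a,b]))
E
```

```text
clock: 2.0
tool_pos: [0.5344, -0.1111, 0.1221]
orientation: [0.991, 0.133, 0.0, 0.0]
wrist_force: [0.4, 0.0, 0.3]
grip_width: 0.613
[ 0.53437505 -0.11114953  0.12211447] 0.6134646664040785 [0.37314593 0.03874439 0.29640893]
[[ 9.64761640e-01  2.63124181e-01  8.02068374e-04]
 [ 2.63124398e-01 -9.64761898e-01 -1.76847298e-04]
 [ 7.27272206e-04  3.81659247e-04 -9.99999663e-01]]
```

View pics/p1.png

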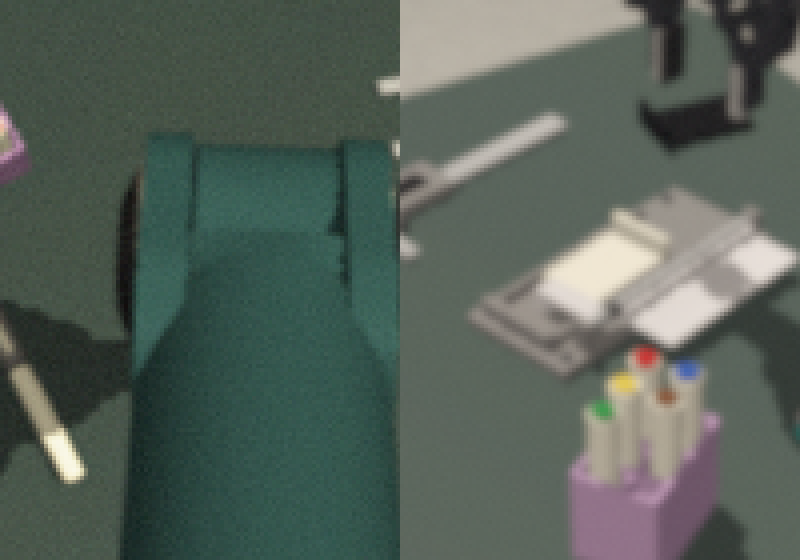

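Top is now blocked by the arm. In the scene view the fingertips are at right-panel (665,75) and (740,110), above the rear of the jig. I'll descend to just above contact.

```bash
python3 -m inch '[[98,[0,0,30],0],[98,[0,0,60],0],[98,[0,0,80],0],[98,[0,0,90],0],[98,[0,0,90],0],[98,[0,0,90],0]]'
python3 - <<'E'
from h import *
import cv2
d=optics.get_image("scene");S=d["color"]
cv2.imwrite("pics/p2.png",cv2.resize(S[170:256,235:345],None,fx=7,fy=7,interpolation=3))
j=[.643,-.116,.266]
# predicted pusher tip bottom corners (outer/inner, +x side) & presser, for z=36
q=[(-93,-7,34),(-93,7,34),(-93,60,34),(-93,74,34)]
print((proj(d,w(j,q))-[235,170])*7)
E
```

```text
clock: 2.7
tool_pos: [0.5347, -0.1109, 0.0324]
orientation: [0.991, 0.133, 0.001, 0.0]
wrist_force: [-0.2, 0.1, 0.7]
grip_width: 0.618
[[322.80806328 282.59131809]
 [351.24295279 297.23365862]
 [462.13480576 354.33661563]
 [492.31573752 369.87806799]]
```

View pics/p2.png

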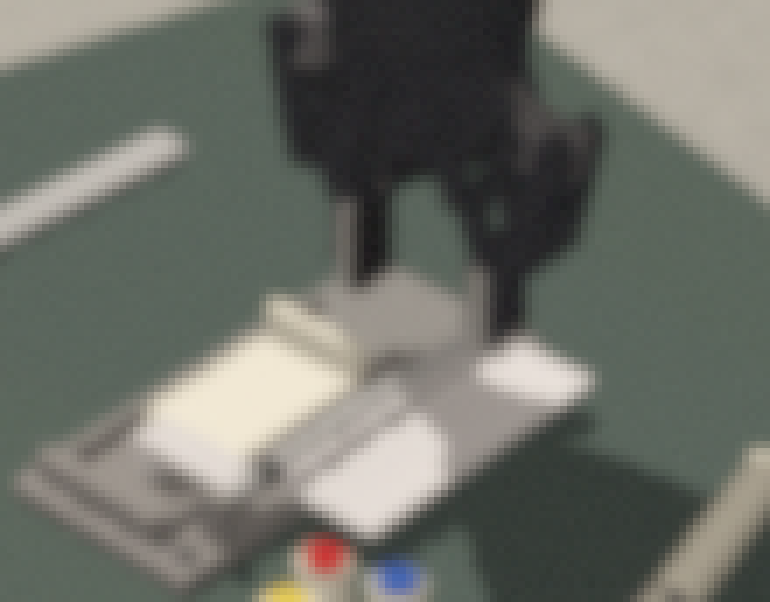

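Run:
```python
from h import *
from scipy.optimize import least_squares
d=optics.get_image("scene");j=[.643,-.116,.266]
for n,u in(("push in-front",(357,284)),("push out-front",(338,274)),("press out-front",(492,343)),("press in-front",(472,333))):
  for xf in(-93,-95):
    r=least_squares(lambda v:((proj(d,w(j,[(xf,v[0],v[1])]))-[235,170])*7-u).ravel(),[20,30]);print(n,xf,r.x)
```

```text
push in-front -93 [ 9.80578912 41.10640742]
push in-front -95 [ 8.0000218  39.26017361]
push out-front -93 [ 0.52395267 41.23030764]
push out-front -95 [-1.30594434 39.38439593]
press out-front -93 [73.50856316 45.36790625]
press out-front -95 [71.86840182 43.53275091]
press in-front -93 [64.30002546 45.28827888]
press in-front -95 [62.635925   43.45291653]
```

Finger thickness is about 9 mm and the tips sit about 8–10 mm above the TCP. The inner edges are at jig y ≈ 8 and 62, as wanted. I'll feel for the bar.

```bash
python3 -m inch '[[98,[0,0,10],0],[98,[0,0,18],0],[98,[0,0,22],0],[98,[0,0,22],0],[98,[0,0,22],0]]'
python3 -m inch '[[98,[0,0,2],0],[98,[0,0,2],0],[98,[0,0,2],0]]'
python3 -m inch '[[98,[0,0,2],0],[98,[0,0,2],0],[98,[0,0,2],0]]'
```

```text
clock: 3.3
tool_pos: [0.5342, -0.1112, 0.0091]
orientation: [0.991, 0.133, 0.0, 0.0]
wrist_force: [-1.9, -1.9, 7.0]
grip_width: 0.615
clock: 3.6
tool_pos: [0.5344, -0.1115, 0.0074]
orientation: [0.991, 0.133, 0.0, 0.0]
wrist_force: [-1.3, -4.0, 10.9]
grip_width: 0.615
clock: 3.9
tool_pos: [0.5347, -0.1117, 0.0064]
orientation: [0.991, 0.133, 0.0, 0.001]
wrist_force: [-6.8, -4.1, 33.2]
grip_width: 0.618
```

```bash
python3 -m inch '[[98,[0,0,-1.5],0],[98,[0,0,-1.5],0],[98,[0,0,-1.5],0]]'
python3 - <<'E'
from h import *
import cv2
d=optics.get_image("scene");S=d["color"]
cv2.imwrite("pics/p3.png",cv2.resize(S[190:256,235:335],None,fx=8,fy=8,interpolation=3))
print(readout.state()["moment"])
E
```

```text
clock: 4.2
tool_pos: [0.5345, -0.1116, 0.0072]
orientation: [0.991, 0.133, 0.0, 0.001]
wrist_force: [-3.3, -5.1, 15.8]
grip_width: 0.613
[-0.60323612  0.66415134  0.09141167]
```

View pics/p3.png

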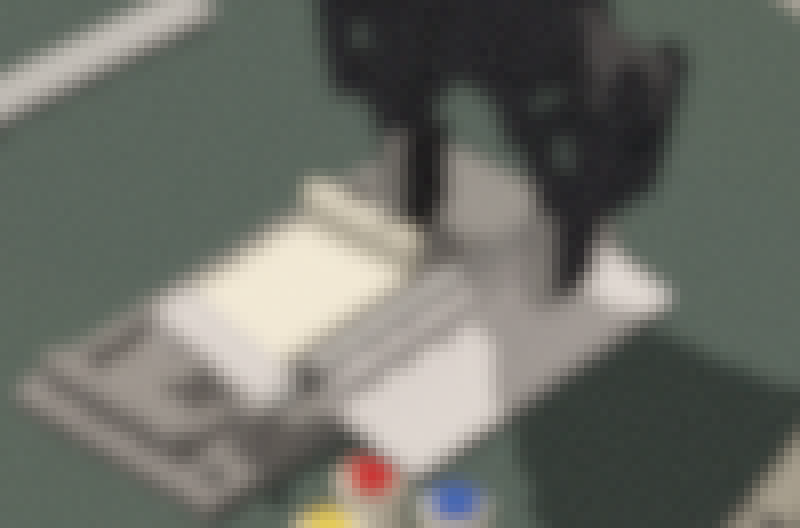

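Run:
```python
from h import *
d=optics.get_image("scene");j=[.643,-.116,.266]
for t in(0,.1,.15,.2,.25):
  c,s=np.cos(t),np.sin(t)
  f=lambda x,y,z:(x,42+(y-42)*c+(z-22)*s,22-(y-42)*s+(z-22)*c)
  print(t,((proj(d,w(j,[f(-15,86,16),f(-135,86,16),f(-8,5,10),f(8,5,10),f(8,-5,10)]))-[235,190])*8).round(0).tolist())
```

```text
0 [[422.0, 442.0], [677.0, 266.0], [211.0, 357.0], [175.0, 381.0], [152.0, 368.0]]
0.1 [[420.0, 452.0], [674.0, 276.0], [209.0, 346.0], [172.0, 370.0], [149.0, 354.0]]
0.15 [[419.0, 457.0], [672.0, 281.0], [208.0, 341.0], [171.0, 364.0], [148.0, 347.0]]
0.2 [[417.0, 461.0], [670.0, 286.0], [207.0, 336.0], [170.0, 359.0], [147.0, 341.0]]
0.25 [[415.0, 466.0], [668.0, 290.0], [206.0, 330.0], [170.0, 354.0], [147.0, 334.0]]
```

The bar corners moved down, (415,472) and (672,297), for a tilt of about 0.2–0.25. The moment agrees with the load being on the presser finger at the hard stop. The pusher at (420,220) is just behind the lip. Now I push.

```bash
python3 -m inch '[[98,[3,0,0],0],[98,[6,0,0],0],[98,[9,0,0],0],[98,[12,0,0],0],[98,[15,0,0],0],[98,[18,0,0],0],[98,[21,0,0],0],[98,[24,0,0],0],[98,[24,0,0],0]]'
python3 - <<'E'
from h import *
import cv2
d=optics.get_image("scene");S=d["color"]
cv2.imwrite("pics/p4.png",cv2.resize(S[190:256,235:335],None,fx=8,fy=8,interpolation=3))
E
```

```text
clock: 5.2
tool_pos: [0.5559, -0.1041, 0.0066]
orientation: [0.991, 0.133, -0.002, -0.0]
wrist_force: [-12.2, 0.6, 19.8]
grip_width: 0.615
```

View pics/p4.png

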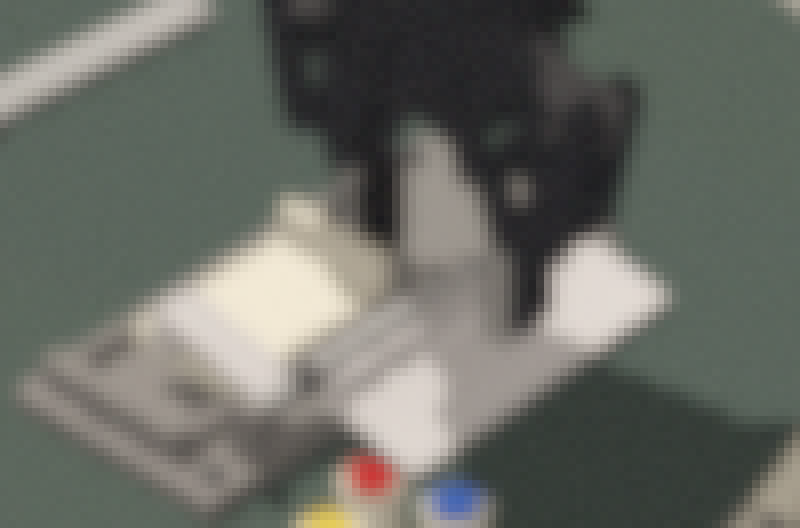

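The plate is moving (lip now at (335,225)), and its front corner shows at (145,320) past the jaw's near side. I'll go on to about 4 mm short, then in small steps.

```bash
python3 -m inch '[[98,[3,0,0],0],[98,[6,0,0],0],[98,[9,0,0],0],[98,[12,0,0],0],[98,[15,0,0],0],[98,[18,0,0],0],[98,[18,0,0],0]]'
python3 -m inch '[[98,[2,0,0],0],[98,[4,0,0],0],[98,[4,0,0],0]]'
python3 -m inch '[[98,[1,0,0],0],[98,[2,0,0],0],[98,[2,0,0],0]]'
```

```text
clock: 5.95
tool_pos: [0.5736, -0.0992, 0.0067]
orientation: [0.991, 0.133, -0.001, -0.0]
wrist_force: [-9.7, 1.6, 19.2]
grip_width: 0.616
clock: 6.25
tool_pos: [0.5769, -0.0983, 0.0066]
orientation: [0.991, 0.133, -0.002, -0.0]
wrist_force: [-13.0, 1.6, 20.6]
grip_width: 0.616
clock: 6.55
tool_pos: [0.5772, -0.0982, 0.0063]
orientation: [0.991, 0.133, -0.003, -0.0]
wrist_force: [-23.7, -0.7, 27.9]
grip_width: 0.617
```

Run:
```python
from h import *
import cv2
d=optics.get_image("scene");S=d["color"]
cv2.imwrite("pics/p5.png",cv2.resize(S[190:256,235:335],None,fx=8,fy=8,interpolation=3))
j=[.643,-.116,.266]
print(((proj(d,w(j,[(-45,-22,26),(-45,22,26),(-40,-22,26),(25,0,18),(25,22,18),(25,-22,18),(25,-22,14)]))-[235,190])*8).round())
```

```text
[[231. 230.]
 [333. 285.]
 [220. 236.]
 [123. 379.]
 [174. 409.]
 [ 72. 349.]
 [ 73. 360.]]
```

View pics/p5.png

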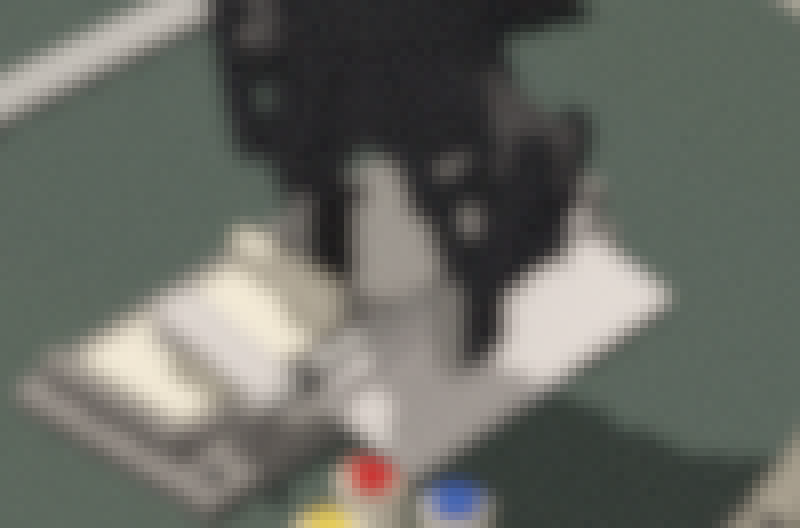

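The plate's front corner, (75,355), lies at the stop, and its lip corner, (232,230), is where the home position predicts (231,230). The force also rose sharply. So it is home: I ease off the push with the bar still down, then raise slowly.

```bash
python3 -m inch '[[98,[1,0,0],0],[98,[1,0,0],0],[98,[-3,0,0],0],[98,[-6,0,0],0],[98,[-9,0,0],0],[98,[-9,0,0],0]]'
python3 -m inch '[[98,[0,0,-1],0],[98,[0,0,-2],0],[98,[0,0,-3],0],[98,[0,0,-4],0],[98,[0,0,-5],0],[98,[0,0,-7],0],[98,[0,0,-10],0],[98,[0,0,-15],0],[98,[0,0,-25],0],[98,[0,0,-40],0],[98,[0,0,-65],0],[98,[0,0,-95],0],[98,[0,0,-120],0],[98,[-30,0,-140],0],[98,[-70,20,-150],0],[98,[-110,60,-150],0],[98,[-150,100,-150],0],[98,[-190,140,-150],0],[98,[-220,180,-150],0],[98,[-220,180,-150],0]]'
python3 - <<'E'
from h import *
import cv2
print(readout.state()["tool_pos"],readout.state()["wrist_force"])
S=optics.get_image("scene")["color"];T=optics.get_image("top")["color"]
a=cv2.resize(T[175:270,262:342],None,fx=5,fy=5,interpolation=3);b=cv2.resize(S[200:256,240:320],None,fx=5,fy=5,interpolation=3)
b=np.vstack([b,np.zeros((len(a)-len(b),400,3),np.uint8)])
cv2.imwrite("pics/p6.png",np.hstack([a,b]));cv2.imwrite("pics/t6.png",T)
E
```

```text
clock: 7.2
tool_pos: [0.5727, -0.0998, 0.0072]
orientation: [0.991, 0.133, 0.001, -0.0]
wrist_force: [2.7, 5.5, 9.0]
grip_width: 0.616
clock: 9.2
tool_pos: [0.4042, -0.3364, 0.1582]
orientation: [0.991, 0.131, 0.0, 0.001]
wrist_force: [0.2, 0.9, 0.4]
grip_width: 0.618
[ 0.40422741 -0.33642132  0.15819985] [0.24344181 0.9157546  0.39769262]
```

View pics/p6.png

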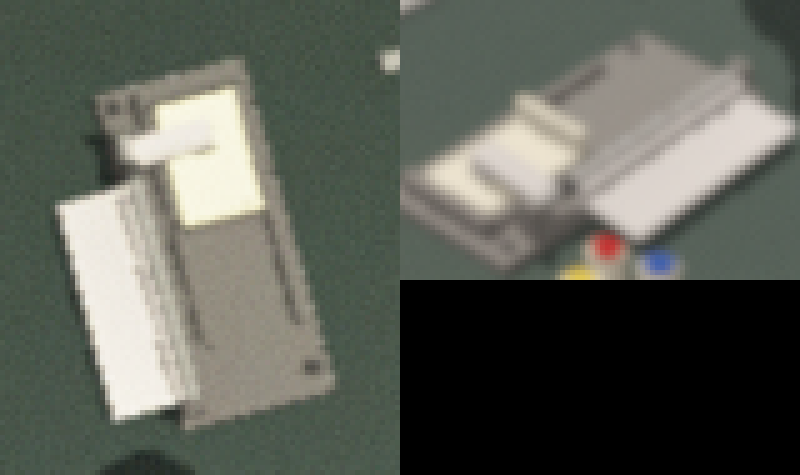

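The jaw (170,145) is closed on the plate, whose front edge (155,105)-(238,88) is up at the stop. A numeric check of that, and of the bystanders:

Run:
```python
from h import *
import cv2
from scipy.optimize import least_squares
T=optics.get_image("top");S=optics.get_image("scene");j=[.643,-.1168,.266]
P=[(35,22,14),(35,-22,14),(-35,22,26),(-35,-22,26)];t=lambda l:np.array(l)/5+[262,175]
pp=t([(155,105),(238,88),(185,227),(265,208)])
q=least_squares(lambda p:(proj(T,w(p,P))-pp).ravel(),j).x
c,n=np.cos(j[2]),np.sin(j[2]);d=q[:2]-j[:2];print("plate in jig mm (home -10)",1000*np.array([c*d[0]+n*d[1],-n*d[0]+c*d[1]]),q[2]-j[2])
a=cv2.imread("pics/top0.png")
for n,(u,v,x,y) in dict(caliper=(330,160,380,250),marker=(225,220,265,275),pens=(205,155,250,205)).items():
    A=cv2.cvtColor(a[v:y,u:x],6).astype(np.float32);B=cv2.cvtColor(T["color"][v:y,u:x],6).astype(np.float32)
    print(n,cv2.phaseCorrelate(A,B))
```

```text
plate in jig mm (home -10) [-11.93535323  -0.87339233] -0.048140047474491104
caliper ((-0.06565625412806497, -0.055362212139108635), 0.9238556003570557)
marker ((-0.06268201248470717, 0.0012410038982544336), 1.0410617337624233)
pens ((0.502265938168108, -0.03319267319660568), 0.9585243968963623)
```

Bystanders are unmoved. The plate fit (-11.9 mm, yaw -0.05) is within pixel error but not conclusive, so I'll look once closely at the stop.

Run:
```python
from h import *
import cv2
T=np.mean([optics.get_image("top")["color"] for _ in range(6)],0);d=optics.get_image("top")
S=np.mean([optics.get_image("scene")["color"] for _ in range(6)],0);e=optics.get_image("scene")
a=cv2.resize(T[182:226,280:320],None,fx=10,fy=10,interpolation=3);b=cv2.resize(S[215:259,235:275],None,fx=10,fy=10,interpolation=3)
cv2.imwrite("pics/p7.png",np.clip(np.hstack([a,b]),0,255))
j=[.643,-.1168,.266];j2=[.6445,-.1115,.266]
q=[(25,22,14),(25,-22,14),(33,28,14),(33,-28,14),(40,50,8),(40,-34,8)]
print(((proj(d,w(j,q))-[280,182])*10).round(),((proj(e,w(j2,q))-[235,215])*10+[400,0]).round())
```

```text
[[124. 140.]
 [280.  99.]
 [ 95. 118.]
 [293.  66.]
 [ 11. 119.]
 [307.  42.]] [[622. 286.]
 [494. 211.]
 [616. 312.]
 [454. 215.]
 [662. 385.]
 [417. 238.]][ WARN:0@10.987] global loadsave.cpp:1063 imwrite_ Unsupported depth image for selected encoder is fallbacked to CV_8U.
```

View pics/p7.png

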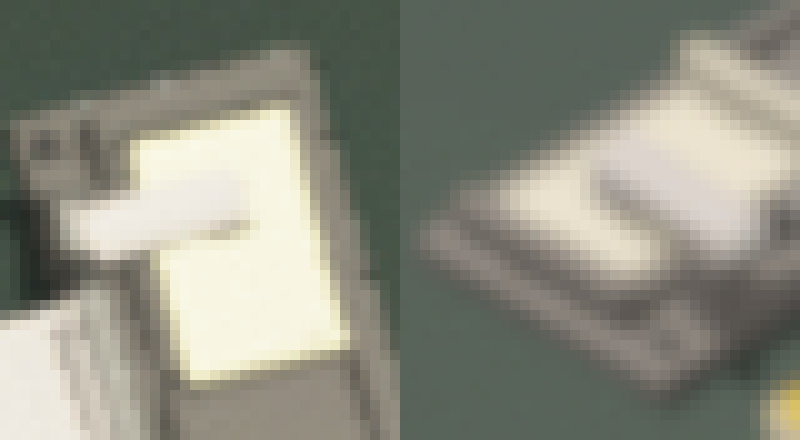

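Corrected for the base-corner bias, the plate's front edge (133,143)-(290,106) matches the stop line to well under 1 mm. It is parallel to the base edge, and no dark gap shows. Handing in.

```bash
python3 -c "
from bench import arm,readout
print(readout.state()['clock'],readout.state()['wrist_force']);print(arm.close_job())"
```

```text
10.1 [ 0.37654339 -0.83068076 -0.41049628]
the job is handed in; nothing more can be done
None
```

I pressed the thumb bar down with one fingertip and pushed the white plate under the open jaw with the other until it met the end stop. I then eased off the push, let the bar up so the clip closed on the plate, and moved clear. I handed in at 10.1 s with the wrist force near zero.

**At the stop:** the push force rose sharply, from about 13 to 24 N, and the lip corner lay within a pixel of its predicted home position.

**After release:** the close-up shows the plate's front edge on the stop line and parallel to it, with no visible gap. The jaw is resting on the plate.

**Checks that disagreed:**
- A coarse corner fit put the plate at -11.9 mm (home is -10 mm) with a yaw of -0.05 rad. That is within its pixel error of about 2 mm, and the averaged close-up did not bear it out.
- The caliper and marker showed under 0.1 px of image shift. The pen block showed 0.5 px, which I take to be noise or a change of shadow, since the robot never went near it.

**Peak force:** pressing the bar onto its hard stop reached about 33 N at the fingertip for a moment before I backed off.

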